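# Clamp the ink bottle in the shaker

### The arm

A 6-joint arm with a two-finger parallel gripper is mounted at the origin on the work surface. World frame = base frame: x ahead of the robot, y to its left, z up, the work surface at z = 0. Lengths are in m, angles in rad, forces in N, time in s.
With the tool pointing down it reaches from about 0.375 to 0.975 m from the base axis. Payload 3.8 kg.
Tool frame: the origin (TCP) lies on the centre line of the jaws, within the pads' length; the fingertips stand 17 mm ahead of it and the grasp point (between the pads) lies 2 mm behind it (bot.tip_extent is the distance from the TCP to the fingertips, in m); z points along the fingers, y is the line along which they close (so a half turn about z gives the same grasp; the last joint's range is limited). The gripper opens to 85 mm and grips with 20 to 120 N. Pads are 22 mm wide; open, the fingers measure 114 mm over their backs; the gripper's body (76 mm by 85 mm) begins 54 mm behind the grasp point. The pads swing forward as they close: fully open they stand 13 mm farther back than shut.
Start: joints at [-1.266, 0.264, 1.604, -0, 1.274, -0.037], TCP at [0.226, -0.636, 0.248] pointing down, gripper open.
Joint ranges: [-2.63, 2.63], [-0.94, 2.18], [0.31, 2.57], [-1.31, 4.45], [0, 2.66], [-2.55, 2.55]. Speed limits (rad/s): [2.57, 2.57, 3.14, 3.14, 3.14, 3.14].

### API

Orientations are given as a rotation vector (axis times angle).
In Python, from workcell import readout, read_camera, finish_job, bot gives the robot as it stands.
- The arm moves only by the tool jog_arm, never from a script. Its argument "deltas" is one flat list of numbers, 7 for each row, row after row: the shift along the tool's x, y, z in m, then the turn, a rotation vector about the tool's x, y, z in degrees, then the gripper command: -1 is shut, 1 is fully open, values between are in proportion. A call has 1 to 8 rows; each row is the pose to reach, as a shift and turn from the pose commanded when the call began, along the tool's axes at that moment; what a row does not reach only later rows make up. A row lasts 1/10 s, in which the tool goes at most 50 mm and 8.59 degrees, less where a joint would pass 70% of its speed; a pose out of reach is approached as far as the arm can. A call with a gripper value outside its range is refused whole. The fingers move at their own pace and stop on an object; "squeeze" is the grip in N (left out, the last holds). Time passes only in rows, so rows that repeat a pose let the fingers close. It gives the time, the measured TCP pose, the force, the opening and the grip force at its end, in the units of the state.
- readout.read_state(): the state, without advancing time (a new reading comes with each control period).
- read_camera(name): name is "side" or "top" or "wrist"; returns a dict with "color" (400x640x3 uint8, blue, green, red), "fx", "fy", "cx", "cy" (pixels), "origin" and "attitude" of the camera in the world. Camera axes: x right, y down, z forward; pixel columns grow to the right and rows downward; lengths in m; the calibration is good to about 2 mm. A picture is of the moment at which its call begins. There is no depth.
- finish_job(): hands the job in; it is judged then, once.
The state is a dict: "time": time; "q": joint angles; "joint_vel": joint speeds; "joint_torque": joint torques, N m; "tool_pos": TCP position; "tcp_rot": TCP orientation; "wrist_force": force on the tool from outside, world axes, zero at the start; "torque": the same for the moment, N m; "width": opening from 0.0 (shut) to 1.0 (fully open); "grip_force": force on a finger pad.
Only numpy, scipy, OpenCV 4.12 (cv2) and the standard library are available. Lean on these libraries where they do the work, as an engineer would, in place of code of your own. Each camera call takes 0.05 s, during which the arm holds its last target. There are 200 camera calls.

### The job

Clamp the ink bottle that lies in the shaker: with the outside of the fingers swing the open steel strap over until it lies on the bottle, and only then push the cam lever over and fully down, flat along the strap. Only push, never taking the strap or the lever between the fingers; lift nothing, keep the bottle in its saddles and leave the other things on the desk where they stand.

Things in the scene. Friction and masses are not known exactly. Their poses are not given: they have to be found in the camera images.
- shaker: Ink shaker fixed on the desk, off: grey housing 190 x 250 x 48 mm, platform on top. Origin: centre of its underside. x along the lying bottle, away from the control panel; y along the closed strap towards its hinge; z up. Clamp in the plane x = 0: two hinge plates (y 51 to 73, 138 mm high), two lever plates (y -91 to -69, 150 mm high); bottle's top 122 mm above the desk.
- hinge (a point): Centre of the strap's hinge pin, fixed on the shaker at x 0, y +62, z 130 mm of its frame. The pin is parallel to the shaker's x.
- strap_end (a point): Middle of the strap's free end, 128 mm from the hinge pin; moves with it. The strap is a flat steel bar 32 mm wide and 4 mm thick (point in mid-thickness) with a 6 mm rubber pad under its middle.
- strap (a joint): Strap angle, rad: 0 = level, pad on the bottle, free end towards the shaker's -y; grows as the free end rises and swings up and back to +y: 1.57 = upright, greatest 2.35. Starts leaning back past upright. A stiff hinge: it stays where it is left; 1 to 2 N at the free end moves it.
- pivot (a point): Centre of the cam lever's pivot pin, fixed on the shaker at x 0, y -77, z 142 mm of its frame. The pin is parallel to the shaker's x.
- lever_end (a point): Middle of the cam lever's free end, 90 mm from its pivot pin; moves with it. A short steel bar with a black plastic handle, 22 mm wide and 11 mm thick over the outer 56 mm; the heel under its root comes down on the strap's end.
- cam_lever (a joint): Lever angle, rad: 0 = fully down, level, 6 mm above the strap, free end towards the shaker's +y, heel pressing on the strap's end; grows as the free end rises and swings outward to -y: 1.57 = upright, greatest 2.35. Starts leaning outward past upright. Stiff pivot: it stays where it is left; 5 N at the free end moves it, 10 N over the last 10 degrees.
- bottle: The ink bottle to be clamped, lying in two V saddles on the shaker: black, 54 mm diameter, straight part 115 mm, white cap, 160 mm over all, 0.3 kg, loose. Origin on its axis 57 mm from its foot; x along its axis towards the cap.
- seat (a point): Where the origin of the lying bottle belongs: fixed on the shaker at x 0, y 0, z 95 mm of its frame.
- ink_tall: Bystander: another ink bottle like the clamped one, standing upright beside the shaker, 54 mm diameter, 160 mm tall. Origin: centre of its underside.
- ink_small_a: Bystander: small ink bottle standing in front of the shaker, 33 mm diameter, 92 mm tall. Origin: centre of its underside.
- ink_small_b: Bystander: a second small ink bottle in front of the shaker, 33 mm diameter, 92 mm tall. Origin: centre of its underside.
- cap_tray: Bystander: low steel tray with ink caps, 100 x 65 x 14 mm, on the hinge side of the shaker. Origin: centre of its underside.
- jar: Bystander: ointment jar, 68 mm diameter, 52 mm tall, on the lever side of the shaker. Origin: centre of its underside.
- tape: Bystander: roll of tape lying flat by the hinge side of the shaker, 90 mm diameter, 24 mm high. Origin: centre of its underside.
- pen: Bystander: tattoo pen machine lying beyond the lever side of the shaker, 126 mm long, 30 mm thick. Origin: under its middle, on the desk.
Things that resemble listed ones, but are neither listed nor needed, are in the scene too. What is shaped like the bottle but orange or yellow is not meant.

How it is judged:
By the outcome, as a careful person would: the job done as asked, in the order asked, and still so for the second after the job is handed in, with the robot touching nothing.
It also fails if it takes over 51 s, if anything falls off the work surface, if the arm or the gripper's body presses on something with over 40 N, if the wrist force passes 120 N, or if a joint passes its speed limit or range.

## Working session

There is one attempt and no reset: what is moved stays moved. The work goes in short steps, Python scripts to look and compute and a tool call to move; the robot and the scene stay as the last step left them, time stands still between calls to the robot, and variables do not carry over. Pictures are saved under pics/ and viewed, at most 10 in all, crops included, and the job is handed in when it is done.

Besides the shell and the picture viewer there is one more tool, called after "Request:" as a command line: name --argument value ..., lists and objects as JSON in quotes. jog_arm: Moves the arm, as the interface text tells. Its arguments: {"type":"object","properties":{"deltas":{"type":"array"},"squeeze":{"type":"number"}},"required":["deltas"]}

```bash
mkdir -p pics; ls
python3 - <<'E'
from workcell import readout, read_camera, bot
import cv2,numpy as np
np.set_printoptions(precision=4,suppress=True)
for n in("side","top"):
    c=read_camera(n); cv2.imwrite(f"pics/{n}0.png",c["color"])
    print(n,c["fx"],c["fy"],c["cx"],c["cy"],c["origin"],c["attitude"])
s=readout.read_state();print(s["time"],s["tool_pos"],s["tcp_rot"],s["wrist_force"],bot.tip_extent)
print([a for a in dir(bot) if a[0]!='_'])
E
```

```text
pics
side 396.40920332941727 396.40920332941727 327.5699472165424 201.7295586818764 [ 0.405  -0.7294  0.6237] [-2.1988  0.1644 -0.0908]
top 422.9133366634108 422.9133366634108 318.77945167995983 196.03110974285758 [ 0.3239 -0.0401  1.2365] [-2.1268  2.1546 -0.1727]
0.1 [ 0.2261 -0.6353  0.2471] [-3.0938 -0.5339  0.0004] [-0.6122 -0.327   0.4165] 0.017
['MotionError', 'tip_extent']
```

View pics/side0.png

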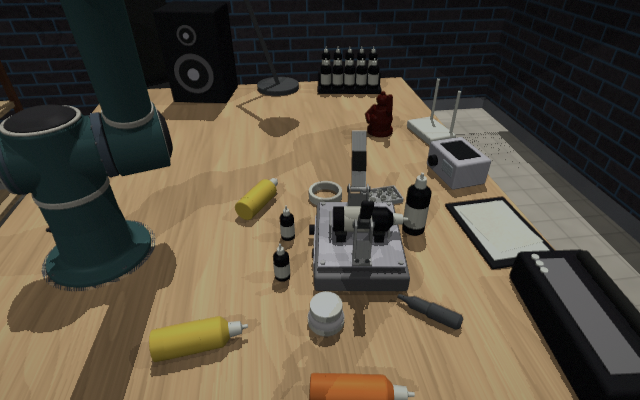

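View pics/top0.png

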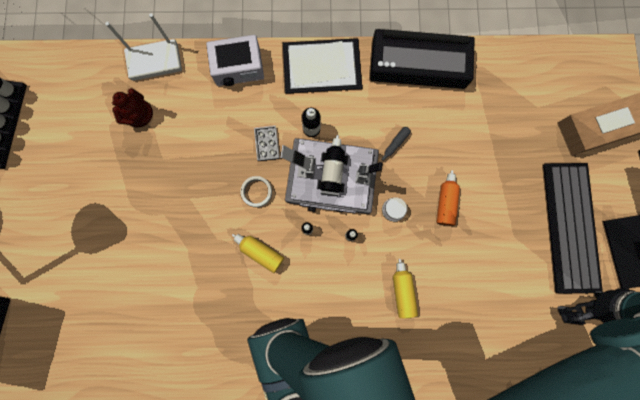

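The side view shows the shaker around (360,245), strap standing up at (358,160) and lever at (366,215). In the top view the shaker is at about (333,177), with the strap leaning left (295,155) and the lever right (372,168). Next I'll enlarge both views.

Run:
```python
import cv2,numpy as np
a=cv2.imread("pics/top0.png")[95:250,230:430]; b=cv2.imread("pics/side0.png")[120:300,300:420]
cv2.imwrite("pics/topc.png",cv2.resize(cv2.convertScaleAbs(a,alpha=1.5),None,fx=3.8,fy=3.8,interpolation=cv2.INTER_CUBIC))
cv2.imwrite("pics/sidec.png",cv2.resize(cv2.convertScaleAbs(b,alpha=1.5),None,fx=3.3,fy=3.3,interpolation=cv2.INTER_CUBIC))
```

```text
(no output)
```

View pics/topc.png

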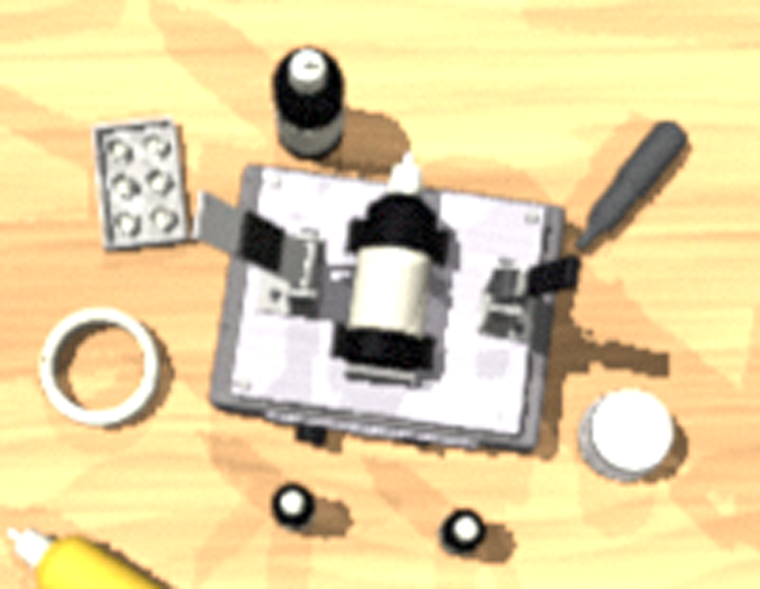

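View pics/sidec.png

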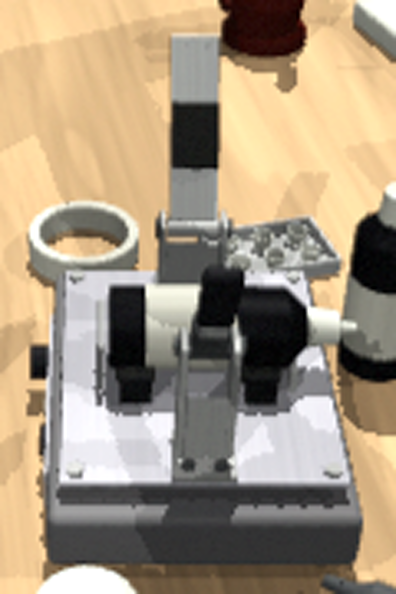

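Top crop: housing corners are (247,168), (563,207), (540,445), (212,405), the strap end is about (200,215) and the lever end about (574,273). Side crop: strap end (195,37), lever end (222,268). Now to cast rays.

```bash
cat > h.py <<'E'
import numpy as np
from scipy.spatial.transform import Rotation as R
np.set_printoptions(precision=4,suppress=True)
def mat(a):
    a=np.array(a); return a if a.shape==(3,3) else R.from_rotvec(a).as_matrix()
CAM=dict(side=(396.409,327.57,201.73,[0.405,-0.7294,0.6237],[-2.1988,0.1644,-0.0908]),top=(422.913,318.779,196.031,[0.3239,-0.0401,1.2365],[-2.1268,2.1546,-0.1727]))
def ray(n,p):
    f,cx,cy,o,a=CAM[n]; d=mat(a)@np.array([(p[0]-cx)/f,(p[1]-cy)/f,1]); return np.array(o),d/np.linalg.norm(d)
def plane(n,p,z): o,d=ray(n,p); return o+d*(z-o[2])/d[2]
def tri(p,q):
    o1,d1=ray("top",p);o2,d2=ray("side",q)
    t=np.linalg.lstsq(np.c_[d1,-d2],o2-o1,rcond=None)[0]
    a,b=o1+d1*t[0],o2+d2*t[1]; return (a+b)/2,np.linalg.norm(a-b)
E
cat > m.py <<'E'
from h import *
T=lambda u,v:(230+u/3.8,95+v/3.8); S=lambda u,v:(300+u/3.3,120+v/3.3)
c=np.array([plane("top",T(*p),0.048) for p in[(247,168),(563,207),(540,445),(212,405)]])
print(c, [np.linalg.norm(c[i]-c[i-1]) for i in range(4)])
o=c.mean(0); y=(c[0]+c[3]-c[1]-c[2])[:2]; x=(c[0]+c[1]-c[2]-c[3])[:2]
ya=np.arctan2(-y[0],y[1]); xa=np.arctan2(x[1],x[0]); print("yaw",ya,xa,o)
yaw=(ya+xa)/2; Rz=R.from_euler('z',yaw).as_matrix(); o[2]=0
for n,p,q in[("strap",(200,215),(195,37)),("lever",(574,273),(222,268))]:
    P,e=tri(T(*p),S(*q)); print(n,P,e,"shaker",Rz.T@(P-o))
for n,p in[("bottlebody mid",(390,295))]: print(n,Rz.T@(plane("top",T(*p),.12)-o))
for n,v in[("hinge",(0,.062,.13)),("pivot",(0,-.077,.142)),("seat",(0,0,.095))]: print(n,o+Rz@np.array(v))
for n,p,z in [("tallTop",(308,65),.16),("sa",(293,503),.092),("sb",(465,530),.092),("jar",(632,430),.052),("pen1",(675,135),.02),("pen2",(583,243),.015)]: print(n,plane("top",T(*p),z))
E
python3 m.py
```

```text
[[ 0.6811  0.0217  0.048 ]
 [ 0.6473 -0.219   0.048 ]
 [ 0.465  -0.1955  0.048 ]
 [ 0.4982  0.0486  0.048 ]] [np.float64(0.18487117007948697), np.float64(0.2431077280895092), np.float64(0.18386674697853533), np.float64(0.24637649976477147)]
yaw -0.1373291475641338 -0.13739319907722847 [ 0.5729 -0.086   0.048 ]
strap [0.5946 0.0422 0.2351] 0.0011347308038565033 shaker [0.004  0.13   0.2351]
lever [ 0.5565 -0.1983  0.2232] 0.0016869017436518796 shaker [-0.0009 -0.1135  0.2232]
bottlebody mid [-0.0083  0.0018  0.12  ]
hinge [ 0.5814 -0.0246  0.13  ]
pivot [ 0.5623 -0.1623  0.142 ]
seat [ 0.5729 -0.086   0.095 ]
tallTop [ 0.7215 -0.0272  0.16  ]
sa [ 0.4204 -0.0123  0.092 ]
sb [ 0.3996 -0.1344  0.092 ]
jar [ 0.4748 -0.2637  0.052 ]
pen1 [ 0.7122 -0.3134  0.02  ]
pen2 [ 0.6271 -0.2386  0.015 ]
```

```bash
cat > g.py <<'E'
# python3 g.py x y z(tip) in shaker frame (m): tool shift+turn to aligned pose with fingertips there
import sys
from h import *
from workcell import readout
s=readout.read_state(); O=np.array([.5729,-.086,0]); Rz=R.from_euler('z',-.1374).as_matrix()
Rt=mat(s["tcp_rot"]); tip=np.array(s["tool_pos"])+.017*Rt[:,2]
Rg=Rz@np.diag([1,-1,-1])
print("t",s["time"],"tip in shaker",Rz.T@(tip-O),"F",Rz.T@np.array(s["wrist_force"]),"w",s["width"])
if len(sys.argv)>3:
    g=O+Rz@np.array([float(a) for a in sys.argv[1:4]])-.017*Rg[:,2]
    print("shift",Rt.T@(g-np.array(s["tool_pos"])),"turn",np.degrees(R.from_matrix(Rt.T@Rg).as_rotvec()))
E
python3 g.py 0.002 0.185 0.33
```

```text
t 0.1 tip in shaker [-0.2683 -0.5916  0.2301] F [-0.5616 -0.4077  0.4165] w 1.0022060678778963
shift [ 0.598  -0.5648 -0.0987] turn [-0.1188  0.0241 27.4552]
```

Request:
jog_arm --deltas '[0, 0, -0.05, 0, 0, 0, -1, 0, 0, -0.1, 0, 0, 0, -1, 0.598, -0.565, -0.1, -0.1, 0, 27.5, -1, 0.598, -0.565, -0.1, -0.1, 0, 27.5, -1, 0.598, -0.565, -0.1, -0.1, 0, 27.5, -1, 0.598, -0.565, -0.1, -0.1, 0, 27.5, -1, 0.598, -0.565, -0.1, -0.1, 0, 27.5, -1, 0.598, -0.565, -0.1, -0.1, 0, 27.5, -1]' --squeeze 30

```text
time: 0.9
tool_pos: [0.3629, -0.3667, 0.3478]
tcp_rot: [3.133, -0.218, 0.0]
wrist_force: [0.5, -0.0, 0.3]
width: 0.001
grip_force: 0.0
```

```bash
python3 g.py 0.002 0.185 0.33
```

```text
t 0.9 tip in shaker [-0.1695 -0.3068  0.3308] F [0.4506 0.0361 0.2581] w 0.0010466975534672842
shift [ 0.1709 -0.492   0.0002] turn [ 0.0694 -0.0082 -0.075 ]
```

Request:
jog_arm --deltas '[0.171, -0.492, 0, 0, 0, 0, -1, 0.171, -0.492, 0, 0, 0, 0, -1, 0.171, -0.492, 0, 0, 0, 0, -1, 0.171, -0.492, 0, 0, 0, 0, -1, 0.171, -0.492, 0, 0, 0, 0, -1, 0.171, -0.492, 0, 0, 0, 0, -1, 0.171, -0.492, 0, 0, 0, 0, -1, 0.171, -0.492, 0, 0, 0, 0, -1]'

```text
time: 1.7
tool_pos: [0.545, -0.0105, 0.3473]
tcp_rot: [3.132, -0.216, -0.0]
wrist_force: [0.7, -0.2, 0.3]
width: -0.003
grip_force: 0.0
```

```bash
python3 g.py 0.002 0.185 0.33
```

```text
t 1.7 tip in shaker [-0.038   0.0709  0.3303] F [ 0.7018 -0.0997  0.3311] w -0.002618226350328987
shift [ 0.0399 -0.1141  0.0001] turn [ 0.1064 -0.0035 -0.029 ]
```

Request:
jog_arm --deltas '[0.04, -0.115, 0, 0, 0, 0, -1, 0.04, -0.115, 0, 0, 0, 0, -1, 0.04, -0.115, 0, 0, 0, 0, -1, 0.04, -0.115, 0.04, 0, 0, 0, -1, 0.04, -0.115, 0.08, 0, 0, 0, -1, 0.04, -0.115, 0.12, 0, 0, 0, -1, 0.04, -0.115, 0.12, 0, 0, 0, -1, 0.04, -0.115, 0.12, 0, 0, 0, -1]'

```text
time: 2.5
tool_pos: [0.5995, 0.0955, 0.2269]
tcp_rot: [3.132, -0.217, -0.004]
wrist_force: [0.0, 0.3, 1.3]
width: -0.005
grip_force: 0.0
```

```bash
python3 g.py 0.002 0.145 0.21
python3 - <<'E'
from workcell import read_camera
import cv2,numpy as np
a=read_camera("side")["color"][60:300,250:450]; b=read_camera("top")["color"][80:260,230:430]
f=lambda i:cv2.resize(cv2.convertScaleAbs(i,alpha=1.4),(400,int(i.shape[0]*400/i.shape[1])),interpolation=cv2.INTER_CUBIC)
a,b=f(a),f(b);b=cv2.copyMakeBorder(b,0,a.shape[0]-b.shape[0],0,0,0)
cv2.imwrite("pics/c5.png",np.hstack([a,b]))
E
```

```text
t 2.5 tip in shaker [0.0015 0.1834 0.2099] F [0.0089 0.2956 1.2941] w -0.0052901557070162185
shift [ 0.0005  0.0384 -0.    ] turn [ 0.1354  0.1227 -0.0428]
```

View pics/c5.png

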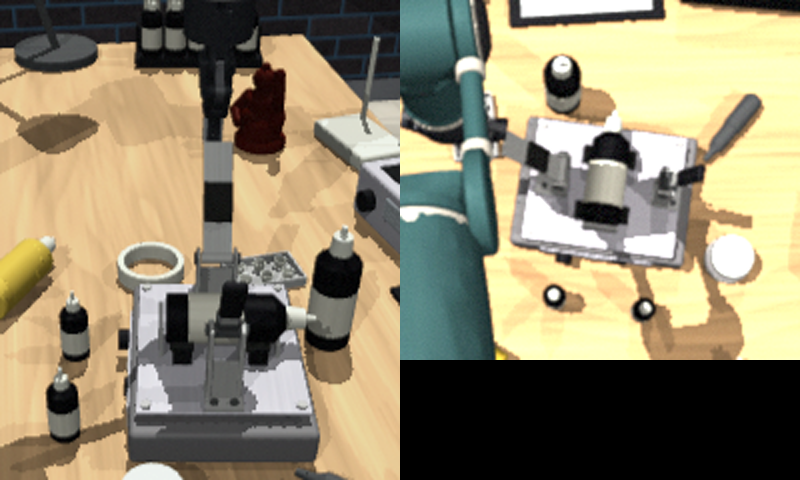

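Left panel: the closed fingers are aligned right behind the strap, at (215,100). Right panel: everything else is unmoved. Pushing now.

Request:
jog_arm --deltas '[0, 0.02, 0, 0, 0, 0, -1, 0, 0.035, 0, 0, 0, 0, -1, 0, 0.047, 0, 0, 0, 0, -1, 0, 0.059, 0, 0, 0, 0, -1, 0, 0.071, 0, 0, 0, 0, -1, 0, 0.083, 0, 0, 0, 0, -1, 0, 0.095, 0, 0, 0, 0, -1, 0, 0.105, 0, 0, 0, 0, -1]'

```text
time: 3.4
tool_pos: [0.5872, -0.0087, 0.2364]
tcp_rot: [3.133, -0.217, 0.011]
wrist_force: [-13.3, 3.8, 32.5]
width: -0.004
grip_force: 17.1
```

```bash
python3 g.py 0.002 0.034 0.203
```

```text
t 3.4 tip in shaker [0.0037 0.0786 0.2194] F [-13.6795   1.8974  32.4711] w -0.0037983140537372084
shift [-0.0016  0.0446  0.0164] turn [ 0.0082 -0.3971 -0.0653]
```

Unexpected 32 N upward, so I'll look.

```bash
cat > v.py <<'E'
import sys,cv2,numpy as np
from workcell import read_camera
a=read_camera("side")["color"][70:270,270:430]; b=read_camera("wrist")["color"]
f=lambda i:cv2.resize(cv2.convertScaleAbs(i,alpha=1.4),(int(i.shape[1]*(400/i.shape[0])),400),interpolation=cv2.INTER_CUBIC)
cv2.imwrite(sys.argv[1],np.hstack([f(a),f(b)[:,80:560]]))
E
python3 v.py pics/c6.png
```

```text
(no output)
```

View pics/c6.png

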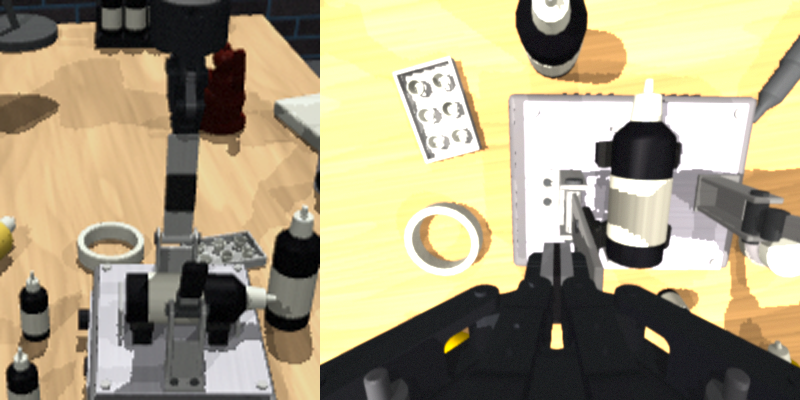

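The strap is nearly upright, and its end is caught under the finger's flaring linkage because the fingers sit too deep beside it. I'll raise the tool before pushing on.

Request:
jog_arm --deltas '[0, -0.002, -0.015, 0, 0, 0, -1, 0, -0.003, -0.03, 0, 0, 0, -1, 0, -0.003, -0.03, 0, 0, 0, -1]'

```text
time: 3.8
tool_pos: [0.5875, -0.0058, 0.2604]
tcp_rot: [3.132, -0.217, 0.007]
wrist_force: [-0.1, 0.4, 0.5]
width: 0.001
grip_force: 0.0
```

```bash
python3 g.py 0.002 0.05 0.235
```

```text
t 3.8 tip in shaker [0.0036 0.0814 0.2434] F [-0.1102  0.3815  0.5319] w 0.0011097161964490503
shift [-0.0015  0.0314  0.0084] turn [ 0.0903 -0.2775 -0.0519]
```

Request:
jog_arm --deltas '[0, 0.013, 0, 0, 0, 0, -1, -0.001, 0.026, 0.003, 0, 0, 0, -1, -0.001, 0.034, 0.007, 0, 0, 0, -1, -0.001, 0.041, 0.011, 0, 0, 0, -1, -0.001, 0.049, 0.016, 0, 0, 0, -1, -0.001, 0.057, 0.021, 0, 0, 0, -1, -0.001, 0.068, 0.03, 0, 0, 0, -1, -0.001, 0.079, 0.04, 0, 0, 0, -1]'

```text
time: 4.6
tool_pos: [0.5743, -0.0845, 0.2173]
tcp_rot: [3.132, -0.216, 0.001]
wrist_force: [0.2, -0.4, 1.3]
width: -0.002
grip_force: 0.5
```

```bash
python3 g.py 0.002 -0.0155 0.155
```

```text
t 4.6 tip in shaker [0.0012 0.0016 0.2003] F [ 0.29   -0.322   1.2731] w -0.0015306650739756599
shift [0.0008 0.0171 0.0453] turn [ 0.1124 -0.0537 -0.0274]
```

Request:
jog_arm --deltas '[0, 0.006, 0.01, 0, 0, 0, -1, 0, 0.011, 0.02, 0, 0, 0, -1, 0, 0.014, 0.03, 0, 0, 0, -1, 0, 0.016, 0.04, 0, 0, 0, -1, 0, 0.016, 0.048, 0, 0, 0, -1, 0, 0.016, 0.056, 0, 0, 0, -1, 0, 0.016, 0.062, 0, 0, 0, -1, 0, 0.016, 0.064, 0, 0, 0, -1]'

```text
time: 5.4
tool_pos: [0.5717, -0.0992, 0.1529]
tcp_rot: [3.133, -0.216, -0.001]
wrist_force: [-0.6, 0.1, 0.1]
width: -0.0
grip_force: 0.4
```

```bash
python3 g.py; python3 v.py pics/c7.png
```

```text
t 5.4 tip in shaker [ 0.0006 -0.0132  0.1359] F [-0.609   0.0387  0.0686] w -0.00020668862553957328
```

View pics/c7.png

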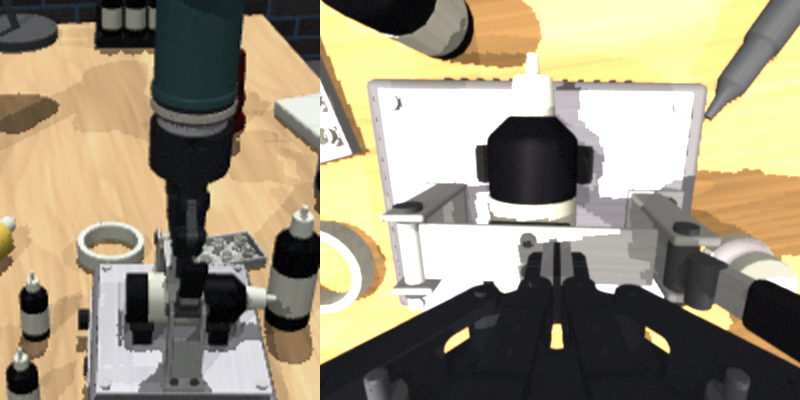

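The strap lies nearly level under the fingertips, with its end at the lever plates (wrist view 650,250). I'll press it down gently until the force rises.

Request:
jog_arm --deltas '[0, 0, 0.002, 0, 0, 0, -1, 0, 0, 0.004, 0, 0, 0, -1, 0, 0, 0.004, 0, 0, 0, -1]'

```text
time: 5.8
tool_pos: [0.5722, -0.0995, 0.1499]
tcp_rot: [3.132, -0.217, 0.001]
wrist_force: [-0.0, 0.6, 0.4]
width: 0.001
grip_force: 0.0
```

Request:
jog_arm --deltas '[0, 0, 0.002, 0, 0, 0, -1, 0, 0, 0.002, 0, 0, 0, -1]'

```text
time: 6.0
tool_pos: [0.5724, -0.0996, 0.149]
tcp_rot: [3.132, -0.217, 0.001]
wrist_force: [-1.6, 0.5, 5.7]
width: -0.001
grip_force: 2.6
```

Request:
jog_arm --deltas '[0, 0, 0.002, 0, 0, 0, -1, 0, 0, 0.003, 0, 0, 0, -1, 0, 0, 0.003, 0, 0, 0, -1]'

```text
time: 6.3
tool_pos: [0.5725, -0.0996, 0.1487]
tcp_rot: [3.132, -0.217, 0.002]
wrist_force: [-7.8, 1.6, 18.6]
width: -0.003
grip_force: 9.5
```

Request:
jog_arm --deltas '[0, 0, -0.03, 0, 0, 0, -1, 0, 0, -0.08, 0, 0, 0, -1, 0, 0, -0.13, 0, 0, 0, -1, 0, 0, -0.17, 0, 0, 0, -1, 0, 0, -0.17, 0, 0, 0, -1, 0, 0.05, -0.17, 0, 0, 0, -1, 0, 0.1, -0.17, 0, 0, 0, -1, 0, 0.15, -0.17, 0, 0, 0, -1]'

```text
time: 7.1
tool_pos: [0.551, -0.2487, 0.3145]
tcp_rot: [3.133, -0.214, 0.0]
wrist_force: [0.8, -0.2, -0.2]
width: -0.004
grip_force: 0.0
```

```bash
python3 g.py 0 -0.165 0.208; python3 v.py pics/c8.png
```

```text
t 7.1 tip in shaker [ 0.0006 -0.1642  0.2975] F [ 0.8077 -0.1108 -0.1859] w -0.003607889473391482
shift [-0.0006  0.0007  0.0895] turn [ 0.0887 -0.0117  0.0506]
```

View pics/c8.png

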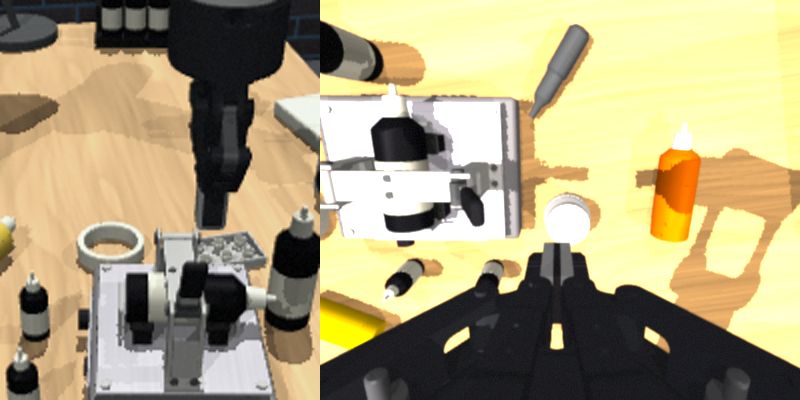

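The strap lies level on the bottle (wrist view, white bar at (400,185)) and the lever leans outward at (470,205). Next I descend outside the lever.

Request:
jog_arm --deltas '[0, 0, 0.045, 0, 0, 0, -1, 0, 0, 0.086, 0, 0, 0, -1, 0, 0, 0.086, 0, 0, 0, -1, 0, -0.015, 0.086, 0, 0, 0, -1, 0, -0.027, 0.086, 0, 0, 0, -1, 0, -0.037, 0.086, 0, 0, 0, -1, 0, -0.047, 0.086, 0, 0, 0, -1]'

```text
time: 7.9
tool_pos: [0.5598, -0.2046, 0.236]
tcp_rot: [3.122, -0.212, 0.011]
wrist_force: [-10.4, -12.8, 23.7]
width: -0.0
grip_force: 13.4
```

```bash
python3 g.py 0 -0.097 0.215
```

```text
t 7.9 tip in shaker [ 0.0034 -0.1195  0.219 ] F [ -8.5131 -14.0581  23.6788] w -6.229550814999899e-05
shift [-0.0033 -0.0224  0.0037] turn [ 0.6812 -0.4554  0.0872]
```

Request:
jog_arm --deltas '[0, 0.002, -0.01, 0, 0, 0, -1, 0, 0, -0.01, 0, 0, 0, -1]'

```text
time: 8.1
tool_pos: [0.5601, -0.2012, 0.2434]
tcp_rot: [3.131, -0.215, 0.011]
wrist_force: [0.3, 0.1, 1.2]
width: 0.004
grip_force: 0.0
```

```bash
python3 g.py 0 -0.097 0.215;python3 - <<'E'
import cv2,numpy as np
from workcell import read_camera
a=read_camera("side")["color"][160:260,310:430]; b=read_camera("top")["color"][110:230,280:430]
f=lambda i:cv2.resize(cv2.convertScaleAbs(i,alpha=1.6),(400,400),interpolation=cv2.INTER_CUBIC)
cv2.imwrite("pics/c9.png",np.hstack([f(a),f(b)]))
E
```

```text
t 8.1 tip in shaker [ 0.0033 -0.1159  0.2264] F [0.2783 0.1734 1.1514] w 0.0037273164857018802
shift [-0.0032 -0.0189  0.0113] turn [ 0.1787 -0.4299  0.0018]
```

View pics/c9.png

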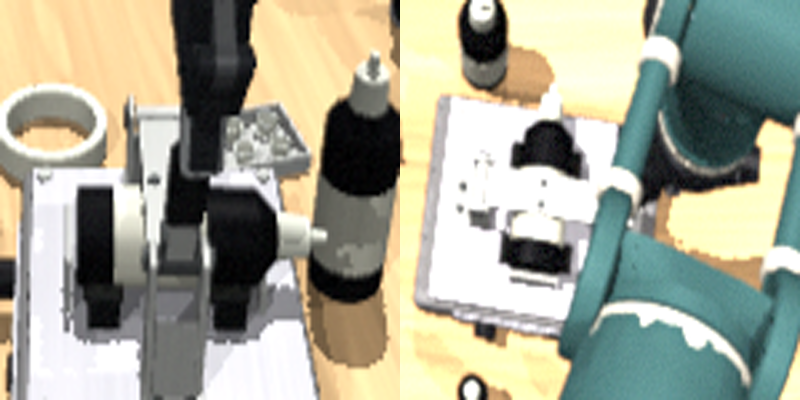

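Side panel: the fingertip (205,170) sits against the outside of the lever handle (188,180), a few mm off to +x. I'll shift −x slightly and keep pushing from higher up.

Request:
jog_arm --deltas '[-0.005, 0, 0.001, 0, 0, 0, -1, -0.005, -0.008, 0.002, 0, 0, 0, -1, -0.005, -0.016, 0.002, 0, 0, 0, -1, -0.005, -0.024, 0.002, 0, 0, 0, -1]'

```text
time: 8.6
tool_pos: [0.5565, -0.1799, 0.242]
tcp_rot: [3.126, -0.217, 0.005]
wrist_force: [-8.8, -5.4, 24.4]
width: -0.001
grip_force: 12.2
```

```bash
python3 g.py 0 -0.0588 0.213
```

```text
t 8.6 tip in shaker [-0.0033 -0.0954  0.225 ] F [-7.9971 -6.5194 24.437 ] w -0.0010842278385377409
shift [ 0.0033 -0.0366  0.0117] turn [ 0.4585 -0.2251 -0.0615]
```

The force is again mostly upward, so the tip is probably riding on the lever's end. I'll back off and measure the lever angle.

Request:
jog_arm --deltas '[0, 0.002, -0.04, 0, 0, 0, -1, 0, 0, -0.09, 0, 0, 0, -1, 0, -0.05, -0.12, 0, 0, 0, -1, 0, -0.1, -0.12, 0, 0, 0, -1, 0, -0.13, -0.12, 0, 0, 0, -1, 0, -0.13, -0.12, 0, 0, 0, -1]'

```text
time: 9.2
tool_pos: [0.574, -0.0436, 0.3564]
tcp_rot: [-3.134, 0.21, 0.001]
wrist_force: [0.3, -1.6, 0.0]
width: -0.005
grip_force: 0.0
```

```bash
python3 g.py
python3 - <<'E'
import cv2,numpy as np
from workcell import read_camera
from h import *
O=np.array([.5729,-.086,0]); Rz=R.from_euler('z',-.1374).as_matrix()
img=read_camera("side")["color"]; w=read_camera("wrist")
u0,v0,k=320,170,6
c=cv2.resize(cv2.convertScaleAbs(img[v0:v0+90,u0:u0+100],alpha=1.7),None,fx=k,fy=k,interpolation=cv2.INTER_CUBIC)
f,cx,cy,o,a=CAM["side"]
for t in(60,80,100,120):
    for x in(-.011,.011):
        q=O+Rz@np.array([x,-.077+.09*np.cos(np.radians(t)),.142+.09*np.sin(np.radians(t))])
        p=mat(a).T@(q-o); p=p[:2]/p[2]*f+[cx,cy]; p=((p-[u0,v0])*k).astype(int)
        print(t,x,p); cv2.circle(c,tuple(int(i) for i in p),4,(0,0,255) if t in(60,100) else (0,255,0),-1)
cv2.imwrite("pics/c10.png",c); cv2.imwrite("pics/w10.png",w["color"])
E
```

```text
t 9.2 tip in shaker [-0.0047  0.0421  0.3394] F [ 0.4729 -1.5077  0.0048] w -0.0052033724490083534
60 -0.011 [223  43]
60 0.011 [293  42]
80 -0.011 [232  65]
80 0.011 [305  65]
100 -0.011 [240 125]
100 0.011 [316 124]
120 -0.011 [247 215]
120 0.011 [324 214]
```

View pics/c10.png

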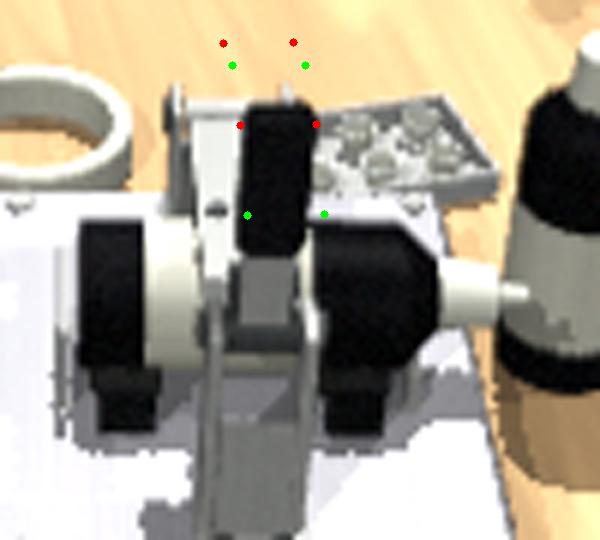

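Side crop: the handle top edge is at v≈103, so the lever stands at about 95°, centred in x and undamaged. The tip had been riding on its end corner, so I'll go back outside it, lower (tip about 0.208), and follow the arc.

Request:
jog_arm --deltas '[0.004, 0.05, 0, 0, 0, 0, -1, 0.004, 0.1, 0, 0, 0, 0, -1, 0.004, 0.15, 0, 0, 0, 0, -1, 0.004, 0.18, 0, 0, 0, 0, -1, 0.004, 0.18, 0, 0, 0, 0, -1, 0.004, 0.18, 0.05, 0, 0, 0, -1, 0.004, 0.18, 0.1, 0, 0, 0, -1, 0.004, 0.18, 0.13, 0, 0, 0, -1]'

```text
time: 10.1
tool_pos: [0.5506, -0.2265, 0.2222]
tcp_rot: [-3.133, 0.219, 0.009]
wrist_force: [-0.5, -0.1, -1.3]
width: -0.003
grip_force: 0.0
```

Request:
jog_arm --deltas '[0, 0, 0.001, 0, 0, 0, -1, 0, -0.012, 0.001, 0, 0, 0, -1, 0, -0.02, 0.001, 0, 0, 0, -1, 0, -0.026, 0, 0, 0, 0, -1]'

```text
time: 10.5
tool_pos: [0.5585, -0.2007, 0.2299]
tcp_rot: [3.131, -0.216, 0.007]
wrist_force: [-0.2, 0.9, 0.3]
width: 0.001
grip_force: 0.0
```

```bash
python3 g.py 0 -0.097 0.21
```

```text
t 10.5 tip in shaker [ 0.0016 -0.1156  0.2129] F [-0.3127  0.8621  0.2753] w 0.0012988957604147973
shift [-0.0015 -0.0186  0.0029] turn [ 0.1435 -0.2751 -0.0076]
```

Request:
jog_arm --deltas '[0, -0.006, 0, 0, 0, 0, -1, 0, -0.012, 0, 0, 0, 0, -1, 0, -0.018, 0, 0, 0, 0, -1, 0, -0.024, 0, 0, 0, 0, -1]'

```text
time: 10.9
tool_pos: [0.5607, -0.1782, 0.2282]
tcp_rot: [3.13, -0.216, 0.003]
wrist_force: [-0.1, -4.7, 3.8]
width: -0.002
grip_force: 2.3
```

```bash
python3 g.py
```

```text
t 10.9 tip in shaker [ 0.0006 -0.0931  0.2112] F [ 0.5701 -4.6541  3.7968] w -0.0024253714516934573
```

Request:
jog_arm --deltas '[0, -0.008, 0, 0, 0, 0, -1, 0, -0.016, 0.001, 0, 0, 0, -1, 0, -0.024, 0.003, 0, 0, 0, -1, 0, -0.032, 0.006, 0, 0, 0, -1, 0, -0.04, 0.011, 0, 0, 0, -1, 0, -0.047, 0.017, 0, 0, 0, -1]'

```text
time: 11.5
tool_pos: [0.5677, -0.13, 0.211]
tcp_rot: [3.133, -0.217, 0.004]
wrist_force: [-0.3, -1.4, 7.5]
width: -0.0
grip_force: 3.0
```

```bash
python3 g.py
```

```text
t 11.5 tip in shaker [ 0.0009 -0.0443  0.194 ] F [-0.1189 -1.4716  7.5188] w -0.00025038989067537547
```

Request:
jog_arm --deltas '[0, -0.006, 0.006, 0, 0, 0, -1, 0, -0.011, 0.013, 0, 0, 0, -1, 0, -0.015, 0.021, 0, 0, 0, -1, 0, -0.019, 0.029, 0, 0, 0, -1, 0, -0.022, 0.037, 0, 0, 0, -1, 0, -0.024, 0.042, 0, 0, 0, -1, 0, -0.025, 0.046, 0, 0, 0, -1, 0, -0.025, 0.048, 0, 0, 0, -1]'

```text
time: 12.3
tool_pos: [0.5714, -0.1062, 0.1656]
tcp_rot: [3.132, -0.216, 0.004]
wrist_force: [-8.1, -0.5, 29.5]
width: 0.001
grip_force: 14.4
```

```bash
python3 g.py
```

```text
t 12.3 tip in shaker [ 0.0013 -0.0203  0.1486] F [-7.9597 -1.6082 29.4851] w 0.0013468564363685591
```

Request:
jog_arm --deltas '[0, 0, 0.003, 0, 0, 0, -1, 0, 0, 0.005, 0, 0, 0, -1, 0, 0, 0.005, 0, 0, 0, -1]'

```text
time: 12.6
tool_pos: [0.5715, -0.1062, 0.1653]
tcp_rot: [3.132, -0.217, 0.006]
wrist_force: [-15.4, 0.4, 42.0]
width: -0.001
grip_force: 21.0
```

```bash
python3 g.py
```

```text
t 12.6 tip in shaker [ 0.0014 -0.0202  0.1483] F [-15.3082  -1.6991  41.9965] w -0.0013941785025327104
```

It has hit the stop at z 0.148. As a level check, I'll lift off and press once nearer the free end.

Request:
jog_arm --deltas '[0, 0, -0.012, 0, 0, 0, -1, 0, 0, -0.015, 0, 0, 0, -1, 0, -0.022, -0.015, 0, 0, 0, -1, 0, -0.022, -0.015, 0, 0, 0, -1, 0, -0.022, -0.006, 0, 0, 0, -1, 0, -0.022, -0.002, 0, 0, 0, -1, 0, -0.022, 0.001, 0, 0, 0, -1, 0, -0.022, 0.001, 0, 0, 0, -1]'

```text
time: 13.4
tool_pos: [0.5737, -0.0837, 0.1647]
tcp_rot: [-3.134, 0.217, -0.002]
wrist_force: [-20.4, 7.8, 51.0]
width: 0.001
grip_force: 25.3
```

```bash
python3 g.py
```

```text
t 13.4 tip in shaker [0.0005 0.0024 0.1477] F [-21.3221   4.9362  50.9851] w 0.0013040696056729685
```

Level (0.1477 against 0.1483 nearer the pivot) at 51 N, so the lever is fully down. Now to retreat.

Request:
jog_arm --deltas '[0, 0, -0.02, 0, 0, 0, -1, 0, 0, -0.06, 0, 0, 0, -1, 0, 0, -0.11, 0, 0, 0, -1, 0, 0, -0.16, 0, 0, 0, -1, 0, -0.05, -0.18, 0, 0, 0, -1, 0, -0.1, -0.18, 0, 0, 0, -1, 0, -0.13, -0.18, 0, 0, 0, -1, 0, -0.13, -0.18, 0, 0, 0, -1]'

```text
time: 14.2
tool_pos: [0.5909, 0.0481, 0.3338]
tcp_rot: [3.134, -0.21, -0.003]
wrist_force: [-0.7, 0.0, -0.3]
width: -0.001
grip_force: 0.0
```

```bash
python3 g.py
python3 - <<'E'
import cv2,numpy as np
from workcell import read_camera
from h import *
O=np.array([.5729,-.086,0]); Rz=R.from_euler('z',-.1374).as_matrix()
img=read_camera("side")["color"]; ref=cv2.imread("pics/side0.png")
cv2.imwrite("pics/final.png",img)
f,cx,cy,o,a=CAM["side"]; pr=lambda v:((lambda p:p[:2]/p[2]*f+[cx,cy])(mat(a).T@(O+Rz@np.array(v)-o)))
g=cv2.cvtColor(img,cv2.COLOR_BGR2GRAY)
for y in(-.06,-.04,-.03,-.02,-.01,0,.01,.018,.03):
    u,v=pr((0,y,.148)).round().astype(int); print(y,u,v,g[v,u-9:u+10:2])
d=cv2.absdiff(img,ref).max(2)
for n,(u,v) in dict(tall=(417,205),sa=(287,222),sb=(281,263),jar=(326,312),pen=(430,310),tray=(385,196),tape=(325,192),bottlefoot=(340,220)).items(): print(n,np.median(d[v-12:v+13,u-12:u+13]),d[v-12:v+13,u-12:u+13].mean())
E
```

```text
t 14.2 tip in shaker [-0.0005  0.1353  0.3168] F [-0.668  -0.0736 -0.2649] w -0.0010885674470534031
-0.06 362 216 [ 80  66  67  80  82  80  82  50  69 119]
-0.04 361 210 [ 82  66  39   7   7  11   9   6  72 149]
-0.03 361 207 [ 45  67  18   8  11  10   8   7 115 155]
-0.02 360 204 [ 51  65  28  11  10   7  11   8 132 138]
-0.01 360 201 [ 51  75  45   8   8   7   6   9  85 133]
0 360 198 [ 50  77  31   8  10   5  10   6  59 121]
0.01 359 195 [ 47  78  76  77  65 121 122 122 117  65]
0.018 359 193 [ 88  78  76  77 129 143 144 145  88  69]
0.03 359 190 [ 72  76  77  76 134 135 134 137  66  66]
tall 5.0 4.3392
sa 6.0 5.7872
sb 6.0 5.904
jar 9.0 31.9968
pen 5.0 5.1536
tray 8.0 8.8896
tape 8.0 9.9424
bottlefoot 8.0 14.3776
```

The lever is level (handle black from y −0.043 to about +0.005). The jar patch differs between pictures, so I'll check whether it's a shadow.

Run:
```python
import cv2,numpy as np
a,b=cv2.imread("pics/side0.png"),cv2.imread("pics/final.png")
for i in(a,b):
    h=cv2.cvtColor(i[280:345,295:360],cv2.COLOR_BGR2HSV); m=((h[...,1]<45)).astype(np.uint8)
    n,l,s,c=cv2.connectedComponentsWithStats(m); k=1+s[1:,4].argmax(); print(s[k],c[k])
```

```text
[  13    0   52   56 1822] [33.68770582 25.77277717]
[  13    0   52   56 1815] [33.68429752 25.80275482]
```

The jar hasn't moved; only the shadow changed.

```bash
python3 -c "
from workcell import finish_job
print(finish_job())"
```

```text
the job is handed in; nothing more can be done
None
```

The bottle is clamped: I pushed the strap over until it lay on the bottle, then pushed the lever down flat, and handed the job in at about 14 s. By the image checks the bystanders had not moved. The strap and lever each jammed against the fingers partway (up to 33 N at the wrist), and the final press on the lever reached about 55 N.

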